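# Fill the bottle carrier and hold its front rail for bolting

## Task

Stand the two spare perfume bottles from the round inspection stand in the two empty cells of the bottle carrier, leaving the bottles already in it in their cells. Then take the loose square-tube rail, hold it level across the carrier's two front posts with its slots over the slots in the posts, and press it squarely against both posts with a gentle, steady push of about 10 N, without ramming it, so that the fitter can bolt it on. Finish while still holding the rail up and pressing it there, and do not disturb the screwdriver, the bolt tray or the square bottle.

Things in the scene. Friction and masses are not known exactly. Their poses are not given: they have to be found in the camera images.
- carrier: Bottle carrier fixed to the bench. Origin: underside, under the middle cell; x from its open front to its back (rail fitted), y along its 5 cells, z up. Base 112 x 254 x 6 mm. Cells 38 x 38 mm inside, pitch 42, floor at z = 6; dividers and back wall to z = 40, front sill to z = 26. Rear rail x = 56 to 78, z = 45 to 67. Clamp straps at its ends, 21 high, to y = +-153.
- cell_1 (a point): Centre of the floor of cell 1 of 5, counted along the carrier's +y; axes as the carrier's. A cell may be full or empty.
- cell_2 (a point): Centre of the floor of cell 2 of 5, counted along the carrier's +y; axes as the carrier's. A cell may be full or empty.
- cell_3 (a point): Centre of the floor of cell 3 of 5, counted along the carrier's +y; axes as the carrier's. A cell may be full or empty.
- cell_4 (a point): Centre of the floor of cell 4 of 5, counted along the carrier's +y; axes as the carrier's. A cell may be full or empty.
- cell_5 (a point): Centre of the floor of cell 5 of 5, counted along the carrier's +y; axes as the carrier's. A cell may be full or empty.
- post_left: Front post of the carrier at its +y end: 12 (x) x 20 (y) x 70 mm upright bar, origin at the centre of its underside 6 mm above the bench, axes as the carrier's. Fixed. Its front (-x) face has an upright slot 18 x 7 mm. Rigid: a push of 10 N moves it well under 1 mm.
- post_right: The same front post at the carrier's -y end, 234 mm from the other.
- post_left_slot (a point): Centre of the upright slot on the front face of the +y post, 56 mm above the bench; axes as the carrier's (its -x points out of the face).
- post_right_slot (a point): Centre of the upright slot on the front face of the -y post, 56 mm above the bench.
- rail_seat (a point): Where the middle of the loose rail must come: midway between the front posts, 11 mm in front of their front faces, 56 mm above the bench, level with the rear rail; axes as the carrier's. Between the rail here and the cells' front sill lie 33 mm of free space for a finger.
- rail: Loose front rail: straight aluminium square tube 22 x 22 x 260 mm, about 0.16 kg (varies), lying on the bench at one side of the carrier, roughly pointing away from the robot. Origin at its centre, y along its length. A level slot 18 x 7 mm on its two upright faces, 117 mm each way from the middle. Either end may go to either post.
- rail_mid (a point): Centre of the loose rail (same point and axes as rail).
- stand: Round inspection stand fixed to the bench at the other side of the carrier: steel disc 150 mm across, top 60 mm above the bench, on a short column. Origin: centre of its underside.
- bottle_1: Round perfume bottle that already stands in a cell of the carrier (which cell varies). Same kind as the spares. Origin: centre of its underside, z up.
- bottle_2: Round perfume bottle that already stands in a cell of the carrier (which cell varies). Same kind as the spares. Origin: centre of its underside, z up.
- bottle_3: Round perfume bottle that already stands in a cell of the carrier (which cell varies). Same kind as the spares. Origin: centre of its underside, z up.
- spare_1: Spare round perfume bottle on the inspection stand: amber glass, 88 mm tall, about 0.1 kg (varies); body 30 mm in diameter up to 58 mm, shoulder to 67 mm, then a neck 16 mm in diameter and 21 mm long with no cap. Origin: centre of its underside, z up.
- spare_2: Spare round perfume bottle on the inspection stand: amber glass, 88 mm tall, about 0.1 kg (varies); body 30 mm in diameter up to 58 mm, shoulder to 67 mm, then a neck 16 mm in diameter and 21 mm long with no cap. Origin: centre of its underside, z up.
- screwdriver: Screwdriver lying beyond the carrier; leave alone. Origin: underside, middle.
- bolt_tray: Small open steel tray with bolts, 80 x 110 x 28 mm, beyond the carrier; leave alone. Origin: centre of its underside.
- square_bottle: Large square glass bottle with black cap, 48 x 62 x 121 mm, too big for the cells; leave alone. Origin: centre of its underside.
There are look-alikes about, which are no part of the job. What is shaped like the spare_1 but yellow is not meant. What is shaped like the bottle_3 but pink is not meant.

How it is judged (in metres and radians):
On the way, in this order (a step that is already met when the one before it is completed fails the run):
1. both spares stand upright in the empty cells, let go and at rest, the other bottles where they were ((distance between spare_1 and cell_1 below 0.01 m or distance between spare_1 and cell_2 below 0.01 m or distance between spare_1 and cell_3 below 0.01 m or distance between spare_1 and cell_4 below 0.01 m or distance between spare_1 and cell_5 below 0.01 m) and (distance between spare_2 and cell_1 below 0.01 m or distance between spare_2 and cell_2 below 0.01 m or distance between spare_2 and cell_3 below 0.01 m or distance between spare_2 and cell_4 below 0.01 m or distance between spare_2 and cell_5 below 0.01 m) and distance of each of bottle_1, bottle_2, bottle_3 from where it was at the start of the episode below 0.012 m and angle between each of bottle_1, bottle_2, bottle_3, spare_1, spare_2's own z axis and vertical below 0.12 rad and linear speed of each of bottle_1, bottle_2, bottle_3, spare_1, spare_2 below 0.03 m/s and contact force between each of bottle_1, bottle_2, bottle_3, spare_1, spare_2 and the fingers below 0.1 N), for 0.2 s.
2. the rail is held level across both front posts, slots over slots, and pressed against both with 5 to 17 N (y of rail_mid in the frame of rail_seat between -0.006 and 0.006 m and z of rail_mid in the frame of rail_seat between -0.006 and 0.006 m and angle between the y axis of rail and the y axis of carrier, either way round below 0.05 rad and contact force between rail and carrier between 5 and 17 N and contact force between rail and post_left above 1 N and contact force between rail and post_right above 1 N and contact force between rail and the fingers above 2 N), for 0.3 s.
At the end, for the whole second after the job is handed in: Each spare stands upright in an empty cell (10 mm, 0.12 rad), let go; other bottles as they were. The rail is gripped in the air, middle within 6 mm sideways and in height of its seat, parallel within 0.05 rad, and pressed on the posts with 5 to 17 N in all, 1 N or more on each, for the last second (all of step 2 and (distance between spare_1 and cell_1 below 0.01 m or distance between spare_1 and cell_2 below 0.01 m or distance between spare_1 and cell_3 below 0.01 m or distance between spare_1 and cell_4 below 0.01 m or distance between spare_1 and cell_5 below 0.01 m) and (distance between spare_2 and cell_1 below 0.01 m or distance between spare_2 and cell_2 below 0.01 m or distance between spare_2 and cell_3 below 0.01 m or distance between spare_2 and cell_4 below 0.01 m or distance between spare_2 and cell_5 below 0.01 m) and distance of each of bottle_1, bottle_2, bottle_3 from where it was at the start of the episode below 0.012 m and angle between each of bottle_1, bottle_2, bottle_3, spare_1, spare_2's own z axis and vertical below 0.12 rad and contact force between each of bottle_1, bottle_2, bottle_3, spare_1, spare_2 and the fingers below 0.1 N and linear speed of rail below 0.01 m/s); the arm keeps its last pose, push and grip.
It fails at once if the rail is rammed into the carrier (over 40 N) (contact force between rail and carrier above 40 N).
It fails at once if a bottle already in the carrier is taken out of its cell (distance of any of bottle_1, bottle_2, bottle_3 from where it was at the start of the episode above 0.03 m).
It fails at once if a spare bottle is knocked over (angle between any of spare_1, spare_2's own z axis and vertical above 0.8 rad).
It fails at once if a bystander (screwdriver, bolt tray, square bottle) is moved more than 20 mm (distance of any of screwdriver, bolt_tray, square_bottle from where it was at the start of the episode above 0.02 m).
It also fails if it takes over 72 s, if anything falls off the work surface, if the arm or the gripper's body presses on something with over 40 N, if the wrist force passes 120 N, or if a joint passes its speed limit or range.

## Robot

A 6-joint arm with a two-finger parallel gripper is mounted at the origin on the work surface. World frame = base frame: x ahead of the robot, y to its left, z up, the work surface at z = 0. Lengths are in m, angles in degrees, forces in N, time in s.
With the tool pointing down it reaches from about 0.375 to 0.9 m from the base axis. Payload 3.1 kg.
Tool frame: the origin (TCP) lies between the finger pads; the fingertips stand 11 mm ahead of it and the grasp point (between the pads) lies 8 mm behind it; z points along the fingers, y is the line along which they close (so a half turn about z gives the same grasp; the last joint's range is limited). The gripper opens to 87 mm and grips with 3 to 60 N. Pads are 19 mm wide; open, the fingers measure 117 mm over their backs; the gripper's body (75 mm by 190 mm) begins 51 mm behind the grasp point.
Start: joints at [-84.425, 30.224, 82.088, -0, 67.689, -10.227], TCP at [0.17, -0.601, 0.234] pointing down, gripper open.
Joint ranges: [-176.69, 176.69], [-43.24, 126.21], [12.49, 139.97], [-82, 262], [0, 151.66], [-163.58, 163.58]. Speed limits (degrees/s): [159.86, 159.86, 180, 180, 180, 180].

## Interface

Orientations are given as a 3x3 rotation matrix whose columns are the frame's x, y, z axes.
In Python, from rig import bot, viewer, workorder, models gives the robot as it stands.
- The arm moves only by the shell command python3 -m jog 'ROWS'. ROWS is JSON, a list of rows, each a list of 7 numbers: the opening, from 0 (shut) to 1 (fully open), then the shift along the tool's x, y, z in m, then the turn, a rotation vector about the tool's x, y, z in degrees. In form: [[claw, x, y, z, ax, ay, az], ...]. A call has 1 to 20 rows; each row is the pose to reach, as a shift and turn from the pose commanded when the call began, along the tool's axes at that moment; what a row does not reach only later rows make up. A row lasts 1/8 s, in which the tool goes at most 62.5 mm and 10.7 degrees, less where a joint would pass 70% of its speed; a pose out of reach is approached as far as the arm can. A call with a gripper value outside its range is refused whole. The fingers move at their own pace and stop on an object; the grip force is fixed at half the most. Time passes only in rows, so rows that repeat a pose let the fingers close. It gives the time, the measured TCP pose, the force, the opening and the grip force at its end, in the units of the state.
- bot.read_state(): the state, without advancing time (a new reading comes with each control period).
- viewer.capture(name): name is "scene" or "top"; returns (picture, depth): 480x640x3 uint8, blue, green, red; 480x640 float32, m along the optical axis (not along the pixel's ray), 0 where there is no reading.
- viewer.camera_info(name): a dict with "fx", "fy", "cx", "cy" (pixels), "dist_coeffs" ([k1, k2, p1, p2, k3] as OpenCV has them; the pictures are not rectified), "world_to_cam" (4x4, takes a point from world to camera coordinates). Camera axes: x right, y down, z forward; pixel columns grow to the right and rows downward; lengths in m; the calibration is good to about 2 mm. A picture is of the moment at which its call begins. camera_info takes no time and is no camera call.
- workorder.hand_in(): hands the job in; it is judged then, once.
Trained networks look in the newest picture that a camera, given by its name, has taken for a name from the list of things; names that differ only in an ending like _2 or _b are one class to them, and where a whole thing is asked for, a point or a joint stands for the part that bears it (a point fixed in the world has none). Each returns a list of dicts, best first, with "p" (0 to 1); they miss things now and then, are a little off and sometimes report something else, mostly with a low value. They report only what shows in the picture. A call takes as long as a camera call. They do not tell look-alikes from the thing itself.
- models.outline_of(camera, thing): "mask" (480x640 bool, what is visible of it).
- models.tip_of(camera, thing): "xyz" ([x, y, z] in m, in world coordinates, good to about 4 mm: a listed point, or the origin of a listed thing).
The state is a dict: "time_s": time; "joint_positions": joint angles; "qvel": joint speeds; "tau": joint torques, N m; "position": TCP position; "tcp_rot": TCP orientation; "force": force on the tool from outside, world axes, zero at the start; "moment": the same for the moment, N m; "opening": opening from 0.0 (shut) to 1.0 (fully open); "grasp_force": force on a finger pad.
Only numpy, scipy, OpenCV 4.12 (cv2) and the standard library are available. Lean on these libraries where they do the work, as an engineer would, in place of code of your own. Each camera call takes 0.05 s, during which the arm holds its last target. There are 200 camera calls.

## Working session

There is one attempt and no reset: what is moved stays moved. The work goes in short steps, Python scripts to look and compute and a shell command to move; the robot and the scene stay as the last step left them, time stands still between calls to the robot, and variables do not carry over. Pictures are saved under pics/ and viewed, at most 10 in all, crops included, and the job is handed in when it is done.

```bash
ls; mkdir -p pics; python3 - <<'E'
from rig import bot, viewer, workorder, models
import cv2
for n in("scene","top"):
    p,d=viewer.capture(n); cv2.imwrite(f"pics/{n}0.png",p)
    print(n,{k:v for k,v in viewer.camera_info(n).items()})
    for t in ("carrier","rail_seat","cell_1","cell_5","post_left_slot","post_right_slot","rail","stand","spare_1","bottle_1","square_bottle","screwdriver","bolt_tray"):
        print(t,[(round(r["p"],2),[round(float(x),3) for x in r["xyz"]]) for r in models.tip_of(n,t)])
print(bot.read_state())
E
```

```text
pics
scene {'fx': 492.8939235893132, 'fy': 492.8939235893132, 'cx': 321.0859853165548, 'cy': 235.53480844635675, 'dist_coeffs': array([-0.08684234,  0.        ,  0.        ,  0.        ,  0.        ]), 'world_to_cam': array([[ 0.27675606,  0.96077117,  0.01802328, -0.16067575],
       [ 0.70304618, -0.18965949, -0.68538701, -0.33384304],
       [-0.65508179,  0.20235621, -0.72795591,  1.40810238],
       [ 0.        ,  0.        ,  0.        ,  1.        ]])}
carrier [(0.89, [0.593, -0.015, 0.001])]
rail_seat []
cell_1 [(0.97, [0.588, -0.014, 0.011]), (0.79, [0.602, -0.058, 0.005]), (0.73, [0.583, 0.025, 0.004]), (0.72, [0.574, 0.066, 0.008]), (0.6, [0.616, -0.096, 0.005])]
cell_5 [(0.97, [0.588, -0.014, 0.011]), (0.79, [0.602, -0.058, 0.005]), (0.73, [0.583, 0.025, 0.004]), (0.72, [0.574, 0.066, 0.008]), (0.6, [0.616, -0.096, 0.005])]
post_left_slot [(0.59, [0.511, 0.082, 0.058])]
post_right_slot [(0.8, [0.57, -0.145, 0.053]), (0.53, [0.767, -0.045, -0.002])]
rail [(0.61, [0.435, -0.296, 0.012])]
stand [(0.73, [0.449, 0.305, -0.003])]
spare_1 [(0.64, [0.312, 0.398, -0.001]), (0.59, 
[... 2103 characters left out ...]
833473e-04,
        6.76874160e+01, -1.02273605e+01]), 'qvel': array([ 0.04027683, -0.00441032,  0.09902955,  0.05171716, -0.07059196,
        0.01455134]), 'tau': array([ 1.31641650e-04, -4.40015745e+01, -1.76983202e+01,  6.34201057e-02,
        5.04793203e-02, -1.57448983e-05]), 'position': array([ 0.17020979, -0.60134095,  0.23354011]), 'tcp_rot': array([[ 9.62212785e-01,  2.72298654e-01, -2.94757006e-06],
       [ 2.72298654e-01, -9.62212785e-01,  7.45685179e-06],
       [-8.05698889e-07, -7.97769748e-06, -1.00000000e+00]]), 'force': array([-0.06851901, -0.16691417,  0.829772  ]), 'moment': array([-0.00785912, -0.03118514, -0.01143944]), 'grasp_force': 0.0, 'opening': 1.0004884209710616}
```

View pics/top0.png

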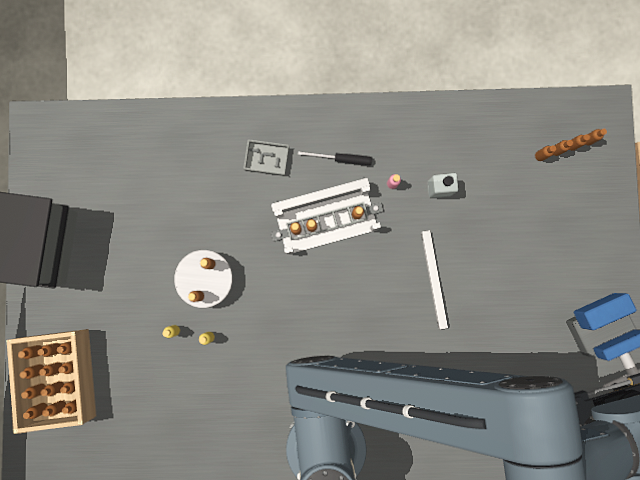

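View pics/scene0.png

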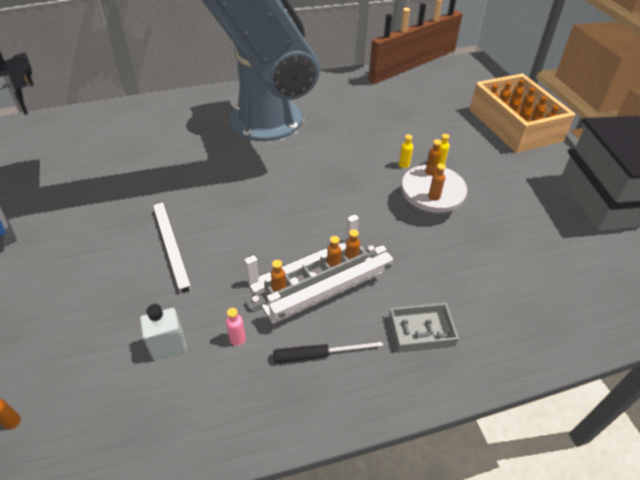

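Top view: the amber spares stand on the white disc at (207,263) and (195,296). The yellow look-alikes stand on the bench at (171,332) and (207,338), and the pink one is at (395,181). The carrier's bottles are at (295,228), (311,225) and (358,212), so the two gaps near (330,222) and (344,217) are the empty cells. The rail runs from (428,232) to (443,328). The scene view agrees. Next I measure from both views and confirm the spares in a crop.

```bash
cat > h.py <<'E'
from rig import bot, viewer, workorder, models
import cv2, numpy as np
def cloud(n):
    p,d=viewer.capture(n); c=viewer.camera_info(n)
    K=np.array([[c["fx"],0,c["cx"]],[0,c["fy"],c["cy"]],[0,0,1]])
    v,u=np.mgrid[0:480,0:640]
    uv=np.stack([u.ravel(),v.ravel()],1).astype(np.float64)
    r=cv2.undistortPoints(uv[:,None],K,np.array(c["dist_coeffs"]))[:,0]
    z=d.ravel().astype(float)
    P=np.c_[r*z[:,None],z]; T=np.linalg.inv(c["world_to_cam"])
    W=(P@T[:3,:3].T+T[:3,3]); W[z==0]=np.nan
    return p,W.reshape(480,640,3)
def near(W,xy,r,z0,z1):
    with np.errstate(invalid="ignore"):
        return W[(np.hypot(W[...,0]-xy[0],W[...,1]-xy[1])<r)&(W[...,2]>z0)&(W[...,2]<z1)]
def rect(P):
    (c,s,a)=cv2.minAreaRect((P[:,:2]*1000).astype(np.float32)); return np.round(c,1),np.round(s,1),round(a,2)
E
python3 - <<'E'
from h import *
np.set_printoptions(precision=4,suppress=True)
for n in("scene","top"):
    p,W=cloud(n); print(n)
    if n=="top":
        c=p[235:355,145:265]; b=p[170:260,265:391]
        cv2.imwrite("pics/crop1.png",np.hstack([cv2.resize(c,(400,400)),cv2.resize(b,(400,400))]))
    b=near(W,(0.45,-0.15),0.08,-.03,.03); print(" bench z",np.median(b[:,2]),b[:,2].std())
    for k,xy,z in(("s1",(.487,.291),.148),("s2",(.403,.321),.148),("b5",(.572,.065),.094),("b4",(.583,.023),.094),("b1",(.614,-.1),.094)):
        P=near(W,xy,.03,z-.03,z+.02)
        zt=np.percentile(P[:,2],95); Q=P[P[:,2]>zt-.012]
        print(" ",k,len(P),"ztop",round(zt,4),"c",Q[:,:2].mean(0),(Q[:,:2].max(0)+Q[:,:2].min(0))/2,len(Q))
    for k,xy in(("pL",(.516,.083)),("pR",(.576,-.144))):
        P=near(W,xy,.025,.066,.09); print(" ",k,len(P),np.median(P[:,2]) if len(P) else 0,P[:,:2].mean(0))
    P=near(W,(.449,.308),.08,.05,.07); print("  stand z",np.median(P[:,2]),"c",(P[:,:2].max(0)+P[:,:2].min(0))/2)
    P=near(W,(.433,-.299),.16,.015,.03); print("  rail z",np.median(P[:,2]),rect(P),"mean",P[:,:2].mean(0))
    P=near(W,(.658,.001),.14,.058,.075); x=P[:,:2]-[.593,-.015]; t=np.radians(14.3)
    P=P[(x@[np.cos(t),np.sin(t)])>.045]; print("  rear rail z",np.median(P[:,2]),rect(P),"mean",P[:,:2].mean(0))
# fit the carrier to net points of both views
obs=[]
for n in("scene","top"):
    for t in("cell_1","post_left_slot","post_right_slot"):
        for r in models.tip_of(n,t): 
            if r["p"]>.5: obs.append((n,t,np.array(r["xyz"])))
from scipy.optimize import least_squares
loc={f"c{i}":((0,(i-2)*.042)) for i in range(5)}; L=np.array(list(loc.values())+[(-.054,.117),(-.054,-.117)])
def pl(q): c,s=np.cos(q[2]),np.sin(q[2]); return L@np.array([[c,s],[-s,c]])+q[:2]
O=np.array([o[2][:2] for o in obs if (abs(o[2]-[.575,-.02,.03])<[.08,.14,.04]).all()])
f=lambda q: np.linalg.norm(pl(q)[None]-O[:,None],axis=2).min(1)
s=least_squares(f,[.593,-.016,np.radians(14.3)],loss="soft_l1",f_scale=.004)
print("carrier",s.x[:2],np.degrees(s.x[2]),"res",f(s.x)); print("cells..",pl(s.x))
E
```

```text
scene
 bench z -0.00025657476086016207 0.001519635000226526
  s1 165 ztop 0.149 c [0.49   0.2881] [0.4882 0.2893] 59
  s2 148 ztop 0.1492 c [0.4088 0.3182] [0.4083 0.3191] 55
  b5 193 ztop 0.0959 c [0.5787 0.0661] [0.5772 0.0667] 71
  b4 195 ztop 0.0955 c [0.5856 0.0243] [0.5828 0.0251] 74
  b1 210 ztop 0.0954 c [ 0.6158 -0.0972] [ 0.615  -0.0973] 78
  pL 73 0.07476250490393543 [0.5209 0.0854]
  pR 84 0.07453962710143264 [ 0.5777 -0.1417]
  stand z 0.0605229342986946 c [0.4502 0.3073]
  rail z 0.02133511159500323 (array([ 435.1, -296.1]), array([263.9,  22.3]), 8.28) mean [ 0.4479 -0.2942]
  rear rail z 0.06645054519079602 (array([657.5,  -1.1]), array([ 39.9, 258.6]), 14.0) mean [ 0.664  -0.0077]
top
 bench z 0.000336519038417471 0.0035679103952331887
  s1 104 ztop 0.1529 c [0.485  0.2877] [0.4849 0.2878] 40
  s2 108 ztop 0.1528 c [0.4035 0.3198] [0.403  0.3198] 40
  b5 101 ztop 0.0972 c [0.5763 0.0656] [0.5762 0.0654] 36
  b4 100 ztop 0.0979 c [0.5833 0.0233] [0.583  0.0233] 33
  b1 90 ztop 0.098 c [ 0.614  -0.0982] [ 0.6139 -0.0982] 36
  pL 39 0.07654363637898776 [0.5185 0.0842]
  pR 42 0.07577284110033111 [ 0.5748 -0.1419]
  stand z 0.06051455536919126 c [0.4475 0.3081]
  rail z 0.021905701913455533 (array([ 434.1, -296.3]), array([262.3,  24. ]), 7.88) mean [ 0.433  -0.2959]
  rear rail z 0.06748132401668616 (array([656.7,  -1.5]), array([ 39.3, 258.6]), 14.12) mean [ 0.6595 -0.0003]
carrier [ 0.594  -0.0178] 13.923253982409163 res [0.0039 0.0008 0.0016 0.0021 0.0028 0.005  0.0029 0.0065 0.0037 0.0037
 0.0046 0.0042 0.0042 0.0022 0.0017 0.0021]
cells.. [[ 0.6142 -0.0993]
 [ 0.6041 -0.0585]
 [ 0.594  -0.0178]
 [ 0.5839  0.023 ]
 [ 0.5738  0.0638]
 [ 0.5134  0.0828]
 [ 0.5697 -0.1443]]
```

View pics/crop1.png

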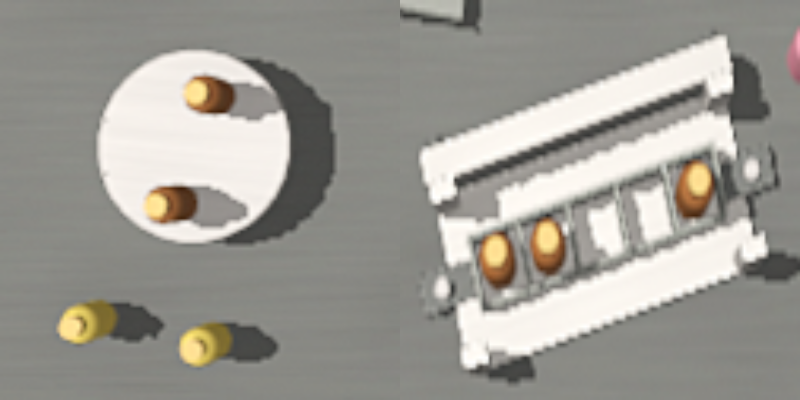

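The crop confirms it: the two bottles on the disc are amber and are the spares, while the yellow ones stand off it on the bench. Cells 2 and 3 are empty. Measured heights agree with the text: stand 0.0605, bottle tops about 0.149, rail 0.022, posts 0.0755. Moving above spare 1.

```bash
python3 -m jog '[[0.6,0.4,-0.355,-0.026,0,0,-88.2],[0.6,0.4,-0.355,-0.026,0,0,-88.2],[0.6,0.4,-0.355,-0.026,0,0,-88.2],[0.6,0.4,-0.355,-0.026,0,0,-88.2],[0.6,0.4,-0.355,-0.026,0,0,-88.2],[0.6,0.4,-0.355,-0.026,0,0,-88.2],[0.6,0.4,-0.355,-0.026,0,0,-88.2],[0.6,0.4,-0.355,-0.026,0,0,-88.2],[0.6,0.4,-0.355,-0.026,0,0,-88.2],[0.6,0.5466,-0.77,-0.006,0,0,-88.2],[0.6,0.5466,-0.77,-0.006,0,0,-88.2],[0.6,0.5466,-0.77,-0.006,0,0,-88.2],[0.6,0.5466,-0.77,-0.006,0,0,-88.2],[0.6,0.5466,-0.77,-0.006,0,0,-88.2],[0.6,0.5466,-0.77,-0.006,0,0,-88.2],[0.6,0.5466,-0.77,-0.006,0,0,-88.2],[0.6,0.5466,-0.77,-0.006,0,0,-88.2],[0.6,0.5466,-0.77,-0.006,0,0,-88.2],[0.6,0.5466,-0.77,-0.006,0,0,-88.2],[0.6,0.5466,-0.77,-0.006,0,0,-88.2]]'
cat >> h.py <<'E'
def to(*pts,yaw=None):
    "shift (tool axes) and turn about tool z from the present pose to world points; yaw of tool x, deg"
    s=bot.read_state(); R=s["tcp_rot"]; print("t",round(s["time_s"],2),"at",np.round(s["position"],4),"yaw",round(np.degrees(np.arctan2(R[1,0],R[0,0])),2),"tilt",np.round(R[:2,2],4),"op",round(s["opening"],3),"F",np.round(s["force"],1),"M",np.round(s["moment"],2))
    for p in pts: print(p,"->",np.round(R.T@(np.array(p)-s["position"]),4), "" if yaw is None else "turn %.1f"%(-((yaw-np.degrees(np.arctan2(R[1,0],R[0,0]))+180)%360-180)))
E
python3 -c "
from h import *
to((.4868,.2885,.14),yaw=104)"
```

```text
time_s: 4.3
position: [0.4868, 0.2869, 0.2397]
tcp_rot: [[-0.24, 0.971, 0.0], [0.971, 0.24, -0.0], [-0.0, -0.0, -1.0]]
force: [0.0, -0.5, -0.8]
opening: 0.602
grasp_force: 0.0
t 4.3 at [0.4868 0.2869 0.2397] yaw 103.87 tilt [ 0.     -0.0002] op 0.602 F [ 0.  -0.5 -0.8] M [ 0.02 -0.08  0.02]
(0.4868, 0.2885, 0.14) -> [0.0015 0.0004 0.0997] turn -0.1
```

```bash
python3 -m jog '[[0.6,0.0016,0,0.04,0,0,0],[0.6,0.0016,0,0.08,0,0,0],[0.6,0.0016,0,0.095,0,0,0],[0.6,0.0016,0,0.1,0,0,0],[0.6,0.0016,0,0.1,0,0,0],[0,0.0016,0,0.1,0,0,0],[0,0.0016,0,0.1,0,0,0],[0,0.0016,0,0.1,0,0,0],[0,0.0016,0,0.1,0,0,0],[0,0.0016,0,0.1,0,0,0],[0,0.0016,0,0.1,0,0,0]]'
```

```text
time_s: 5.68
position: [0.4862, 0.29, 0.1397]
tcp_rot: [[-0.242, 0.97, 0.0], [0.97, 0.242, 0.0], [0.0, 0.0, -1.0]]
force: [-0.1, 1.1, 1.7]
opening: 0.176
grasp_force: 30.0
```

```bash
python3 -m jog '[[0,0,0,-0.02,0,0,0],[0,0,0,-0.06,0,0,0],[0,0,0,-0.1,0,0,0],[0,-0.05,0.004,-0.1,0,0,0],[0,-0.1,0.008,-0.1,0,0,0],[0,-0.15,0.013,-0.1,0,0,0],[0,-0.2,0.017,-0.1,0,0,0],[0,-0.25,0.021,-0.1,0,0,0],[0,-0.3,0.025,-0.1,0,0,0],[0,-0.34,0.029,-0.1,0,0,0],[0,-0.366,0.031,-0.09,0,0,0],[0,-0.366,0.031,-0.09,0,0,0],[0,-0.366,0.031,-0.09,0,0,0],[0,-0.366,0.031,-0.09,0,0,0]]'
python3 - <<'E'
from h import *
to((.6048,-.0577,.15),(.6048,-.0577,.087),yaw=104)
out=[]
for n in("scene","top"):
    p,W=cloud(n)
    cv2.imwrite(f"pics/held_{n}.png",p)
    for z0,z1 in((.15,.165),(.165,.185),(.185,.205)):
        P=near(W,(.605,-.058),.022,z0,z1); print(n,z0,len(P),P.mean(0) if len(P) else 0)
    print([ (round(r["p"],2),np.round(r["xyz"],4)) for r in models.tip_of(n,"spare_1")])
a=cv2.imread("pics/held_scene.png")[150:330,200:440]
b=cv2.imread("pics/held_top.png")[100:280,220:460]
cv2.imwrite("pics/held.png",cv2.resize(np.hstack([a,b]),(800,300),interpolation=cv2.INTER_CUBIC))
E
```

```text
time_s: 7.42
position: [0.6042, -0.0561, 0.2295]
tcp_rot: [[-0.244, 0.97, -0.001], [0.97, 0.244, 0.001], [0.001, -0.0, -1.0]]
force: [-0.1, 1.1, -0.0]
opening: 0.175
grasp_force: 30.0
t 7.42 at [ 0.6042 -0.0561  0.2295] yaw 104.1 tilt [-0.0006  0.0005] op 0.175 F [-0.1  1.1 -0. ] M [ 0.   -0.13 -0.06]
(0.6048, -0.0577, 0.15) -> [-0.0017  0.0002  0.0795] turn 0.1
(0.6048, -0.0577, 0.087) -> [-0.0018  0.0002  0.1425] turn 0.1
scene 0.15 86 [ 0.61665824 -0.05885377  0.15862949]
scene 0.165 126 [ 0.6166685  -0.05881223  0.17544609]
scene 0.185 138 [ 0.61642636 -0.05866734  0.19523872]
[(0.68, array([0.4047, 0.3216, 0.0591])), (0.65, array([ 0.6049, -0.0556,  0.148 ])), (0.61, array([0.2948, 0.3066, 0.001 ])), (0.54, array([ 0.3105,  0.3981, -0.0004])), (0.18, array([0.512 , 0.0821, 0.059 ]))]
top 0.15 0 0
top 0.165 0 0
top 0.185 0 0
[(0.6, array([ 0.3152,  0.3974, -0.0004])), (0.48, array([0.4002, 0.3214, 0.0597]))]
```

View pics/held.png

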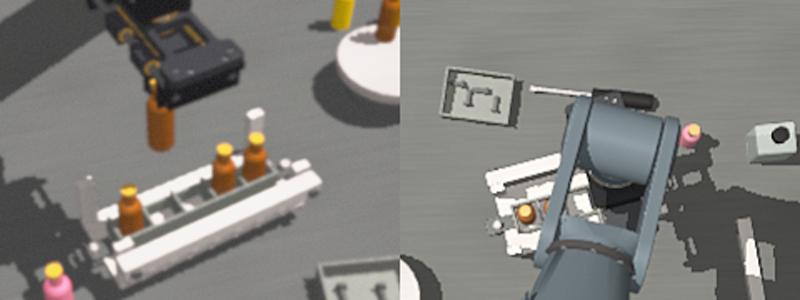

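The crop shows the spare hanging upright under the gripper at (160,120), within 1 mm of the TCP and above the empty cell 2. Lowering it.

```bash
python3 -m jog '[[0,-0.002,0,0.02,0,0,0],[0,-0.002,0,0.06,0,0,0],[0,-0.002,0,0.08,0,0,0],[0,-0.002,0,0.09,0,0,0],[0,-0.002,0,0.1,0,0,0],[0,-0.002,0,0.11,0,0,0],[0,-0.002,0,0.12,0,0,0],[0,-0.002,0,0.13,0,0,0],[0,-0.002,0,0.137,0,0,0],[0,-0.002,0,0.141,0,0,0],[0,-0.002,0,0.141,0,0,0]]'
```

```text
time_s: 9.0
position: [0.6051, -0.0596, 0.0882]
tcp_rot: [[-0.242, 0.97, -0.001], [0.97, 0.242, 0.0], [0.0, -0.0, -1.0]]
force: [0.6, 1.0, -0.9]
opening: 0.173
grasp_force: 30.0
```

```bash
python3 -m jog '[[0,0.001,0,0.0025,0,0,0],[0,0.001,0,0.0025,0,0,0]]'; python3 -m jog '[[0.5,0,0,0,0,0,0],[0.5,0,0,0,0,0,0],[0.5,0,0,0,0,0,0],[0.5,0,0,0,0,0,0],[0.5,0,0,-0.03,0,0,0],[0.5,0,0,-0.09,0,0,0],[0.5,0,0,-0.15,0,0,0],[0.5,0,0,-0.15,0,0,0]]'
python3 -c "
from h import *
to((.405,.3197,.24),(.405,.3197,.14),yaw=104)"
```

```text
time_s: 9.25
position: [0.6049, -0.0586, 0.0861]
tcp_rot: [[-0.242, 0.97, 0.0], [0.97, 0.242, 0.0], [0.0, 0.0, -1.0]]
force: [-0.2, -0.6, -0.5]
opening: 0.176
grasp_force: 30.0
time_s: 10.25
position: [0.6085, -0.0595, 0.242]
tcp_rot: [[-0.242, 0.97, 0.012], [0.97, 0.242, -0.004], [-0.006, 0.011, -1.0]]
force: [0.3, -0.1, -0.5]
opening: 0.501
grasp_force: 0.0
t 10.25 at [ 0.6085 -0.0595  0.242 ] yaw 104.01 tilt [ 0.0123 -0.0035] op 0.501 F [ 0.3 -0.1 -0.5] M [-0.01 -0.16  0.01]
(0.405, 0.3197, 0.24) -> [ 0.4172 -0.1056 -0.0018] turn 0.0
(0.405, 0.3197, 0.14) -> [ 0.4179 -0.1067  0.0982] turn 0.0
```

```bash
python3 -m jog '[[0.6,0.06,-0.015,0,0,0,0],[0.6,0.12,-0.03,0,0,0,0],[0.6,0.18,-0.044,0,0,0,0],[0.6,0.24,-0.059,0,0,0,0],[0.6,0.3,-0.074,0,0,0,0],[0.6,0.36,-0.089,0,0,0,0],[0.6,0.4,-0.099,0,0,0,0],[0.6,0.415,-0.1025,0,0,0,0],[0.6,0.415,-0.1025,0,0,0,0],[0.6,0.415,-0.1025,0,0,0,0]]'
python3 -c "
from h import *
to((.405,.3197,.24),(.405,.3197,.14),yaw=104)
p,W=cloud('scene')
cv2.imwrite('pics/cell2.png',cv2.resize(p[200:330,220:420],(800,520)))
print([ (round(r['p'],2),np.round(r['xyz'],4)) for r in models.tip_of('scene','spare_1')])
P=near(W,(.605,-.058),.03,.06,.12);print(len(P),np.percentile(P[:,2],95),P[P[:,2]>.083].mean(0))"
```

```text
time_s: 11.5
position: [0.4058, 0.3181, 0.2357]
tcp_rot: [[-0.241, 0.971, -0.0], [0.971, 0.241, -0.001], [-0.001, -0.0, -1.0]]
force: [1.1, -0.3, -0.6]
opening: 0.596
grasp_force: 0.0
t 11.5 at [0.4058 0.3181 0.2357] yaw 103.93 tilt [-0.0002 -0.0008] op 0.596 F [ 1.1 -0.3 -0.6] M [ 0.   -0.15 -0.04]
(0.405, 0.3197, 0.24) -> [ 0.0017 -0.0004 -0.0043] turn -0.1
(0.405, 0.3197, 0.14) -> [ 0.0018 -0.0004  0.0957] turn -0.1
[(0.88, array([0.4061, 0.3207, 0.0577])), (0.88, array([ 0.6072, -0.0547,  0.0038])), (0.8, array([0.2943, 0.3065, 0.0025])), (0.64, array([ 0.3137,  0.3971, -0.001 ]))]
237 0.095216878074561 [ 0.60825563 -0.05912667  0.09195127]
```

View pics/cell2.png

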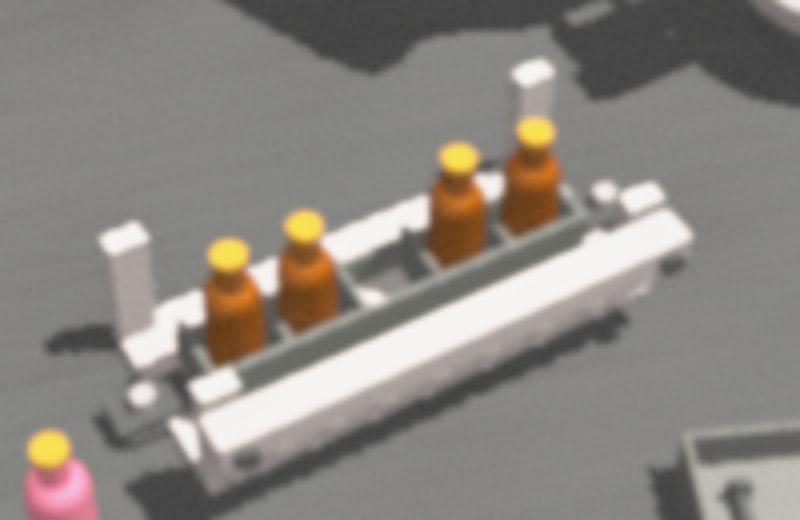

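The picture shows the first spare standing upright in cell 2, top at (305,225), its height 0.095 matching the others. Cell 3, at (390,275), is still free. Now the second spare.

```bash
python3 -m jog '[[0.6,0.002,0,0.04,0,0,0],[0.6,0.002,0,0.08,0,0,0],[0.6,0.002,0,0.092,0,0,0],[0.6,0.002,0,0.096,0,0,0],[0.6,0.002,0,0.096,0,0,0],[0,0.002,0,0.096,0,0,0],[0,0.002,0,0.096,0,0,0],[0,0.002,0,0.096,0,0,0],[0,0.002,0,0.096,0,0,0],[0,0.002,0,0.096,0,0,0],[0,0.002,0,0.096,0,0,0]]'
python3 -c "
from h import *
to((.5946,-.017,.23),yaw=104)"
```

```text
time_s: 12.98
position: [0.4045, 0.3211, 0.1401]
tcp_rot: [[-0.242, 0.97, -0.0], [0.97, 0.242, -0.0], [-0.0, -0.0, -1.0]]
force: [-1.4, -0.1, 2.1]
opening: 0.172
grasp_force: 30.0
t 12.97 at [0.4045 0.3211 0.1401] yaw 104.0 tilt [-0.0003 -0.0001] op 0.172 F [-1.4 -0.1  2.1] M [0.01 0.04 0.03]
(0.5946, -0.017, 0.23) -> [-0.3741  0.1026 -0.0899] turn -0.0
```

```bash
python3 -m jog '[[0,0,0,-0.02,0,0,0],[0,0,0,-0.06,0,0,0],[0,0,0,-0.1,0,0,0],[0,-0.05,0.014,-0.1,0,0,0],[0,-0.1,0.027,-0.1,0,0,0],[0,-0.15,0.041,-0.1,0,0,0],[0,-0.2,0.055,-0.1,0,0,0],[0,-0.25,0.069,-0.1,0,0,0],[0,-0.3,0.082,-0.1,0,0,0],[0,-0.35,0.096,-0.1,0,0,0],[0,-0.3735,0.1025,-0.09,0,0,0],[0,-0.3735,0.1025,-0.09,0,0,0],[0,-0.3735,0.1025,-0.09,0,0,0],[0,-0.3735,0.1025,-0.09,0,0,0]]'
python3 - <<'E'
from h import *
p,W=cloud("scene")
P=near(W,(.595,-.017),.022,.16,.2); print(len(P),P.mean(0),"centre ~",P.mean(0)[:2]-[.0112,-.0035])
print([(round(r["p"],2),np.round(r["xyz"],4)) for r in models.tip_of("scene","spare_1")])
to((.5946,-.017,.23),(.5946,-.017,.0865),yaw=104)
E
```

```text
time_s: 14.72
position: [0.5936, -0.0147, 0.2301]
tcp_rot: [[-0.244, 0.97, -0.001], [0.97, 0.244, 0.001], [0.001, -0.001, -1.0]]
force: [-0.1, 0.4, -1.5]
opening: 0.174
grasp_force: 30.0
254 [ 0.60575212 -0.01897373  0.18056688] centre ~ [ 0.59455212 -0.01547373]
[(0.97, array([ 0.5937, -0.0166,  0.1489])), (0.88, array([ 0.6075, -0.0617,  0.004 ])), (0.78, array([ 0.3108,  0.3935, -0.0011])), (0.68, array([0.2958, 0.3077, 0.0007])), (0.59, array([ 0.4492,  0.3048, -0.0048]))]
t 14.82 at [ 0.594  -0.0151  0.2304] yaw 104.1 tilt [0.0001 0.0002] op 0.171 F [ 0.5 -0.7 -0.8] M [-0.04 -0.09 -0.02]
(0.5946, -0.017, 0.23) -> [-0.002   0.0001  0.0004] turn 0.1
(0.5946, -0.017, 0.0865) -> [-2.000e-03  1.000e-04  1.439e-01] turn 0.1
```

```bash
python3 -m jog '[[0,-0.001,0,0.02,0,0,0],[0,-0.001,0,0.06,0,0,0],[0,-0.001,0,0.08,0,0,0],[0,-0.001,0,0.09,0,0,0],[0,-0.001,0,0.1,0,0,0],[0,-0.001,0,0.11,0,0,0],[0,-0.001,0,0.12,0,0,0],[0,-0.001,0,0.13,0,0,0],[0,-0.001,0,0.138,0,0,0],[0,-0.001,0,0.143,0,0,0],[0,-0.001,0,0.1435,0,0,0],[0,-0.001,0,0.1435,0,0,0]]'
```

```text
time_s: 16.32
position: [0.5948, -0.0174, 0.0867]
tcp_rot: [[-0.242, 0.97, 0.0], [0.97, 0.242, -0.0], [-0.0, 0.0, -1.0]]
force: [0.1, -0.3, -1.2]
opening: 0.172
grasp_force: 30.0
```

```bash
python3 -m jog '[[0.5,0,0,0,0,0,0],[0.5,0,0,0,0,0,0],[0.5,0,0,0,0,0,0],[0.5,0,0,0,0,0,0],[0.5,0,0,-0.03,0,0,0],[0.5,0,0,-0.09,0,0,0],[0.5,0,0,-0.15,0,0,0],[0.6,-0.232,-0.223,-0.1,0,0,95.9],[0.6,-0.232,-0.223,-0.1,0,0,95.9],[0.6,-0.232,-0.223,-0.1,0,0,95.9],[0.6,-0.232,-0.223,-0.1,0,0,95.9],[0.6,-0.232,-0.223,-0.1,0,0,95.9],[0.6,-0.232,-0.223,-0.1,0,0,95.9],[0.6,-0.232,-0.223,-0.1,0,0,95.9],[0.6,-0.232,-0.223,-0.1,0,0,95.9],[0.6,-0.232,-0.223,-0.1,0,0,95.9],[0.6,-0.232,-0.223,-0.063,0,0,95.9],[0.6,-0.232,-0.223,-0.063,0,0,95.9],[0.6,-0.232,-0.223,-0.063,0,0,95.9]]'
python3 - <<'E'
from h import *
to((.4346,-.2962,.15),(.4346,-.2962,.0135),yaw=8.1)
S=[]
for n in("scene","top"):
    p,W=cloud(n); S.append(p)
    for k,xy in(("c1",(.6147,-.0977)),("c2",(.605,-.0577)),("c3",(.5946,-.017)),("c4",(.5835,.024)),("c5",(.577,.0658))):
        P=near(W,xy,.02,.083,.12); print(n,k,len(P),P.mean(0) if len(P) else 0)
    print([(round(r["p"],2),np.round(r["xyz"],4)) for r in models.tip_of(n,"rail")])
    print([(round(r["p"],2),np.round(r["xyz"],3)) for r in models.tip_of(n,"rail_seat")+models.tip_of(n,"post_left_slot")+models.tip_of(n,"post_right_slot")])
cv2.imwrite("pics/v6.png",np.hstack([cv2.resize(S[0][170:350,130:430],(500,300)),cv2.resize(S[1][150:330,265:445],(300,300))]))
E
```

```text
time_s: 18.7
position: [0.4347, -0.2967, 0.1501]
tcp_rot: [[0.99, 0.141, 0.0], [0.141, -0.99, -0.0], [0.0, 0.0, -1.0]]
force: [-0.1, 0.6, -0.6]
opening: 0.597
grasp_force: 0.0
t 18.7 at [ 0.4347 -0.2967  0.1501] yaw 8.11 tilt [ 0.0004 -0.0004] op 0.597 F [-0.1  0.6 -0.6] M [-0.01 -0.02 -0.04]
(0.4346, -0.2962, 0.15) -> [-0.0001 -0.0005  0.0001] turn 0.0
(0.4346, -0.2962, 0.0135) -> [-1.000e-04 -6.000e-04  1.366e-01] turn 0.0
scene c1 81 [ 0.6160015  -0.09741717  0.0920869 ]
scene c2 80 [ 0.60854463 -0.05875292  0.09215499]
scene c3 78 [ 0.59827306 -0.01907869  0.09212672]
scene c4 74 [0.58533861 0.02455916 0.09189506]
scene c5 71 [0.57876213 0.06616211 0.09223081]
[(0.63, array([ 0.4354, -0.2996,  0.0101]))]
[(0.42, array([ 0.432, -0.296,  0.01 ])), (0.93, array([0.512, 0.083, 0.062])), (0.82, array([ 0.57 , -0.144,  0.054]))]
top c1 38 [ 0.61360458 -0.0983355   0.09459095]
top c2 37 [ 0.60588352 -0.05984453  0.09540764]
top c3 35 [ 0.59599581 -0.02003035  0.09568355]
top c4 34 [0.58317078 0.02352094 0.09512043]
top c5 36 [0.5763002  0.06552836 0.09527344]
[]
[(0.87, array([ 0.529, -0.036,  0.058])), (0.51, array([0.449, 0.306, 0.004])), (0.94, array([0.514, 0.08 , 0.056])), (0.59, array([0.583, 0.022, 0.006])), (0.59, array([ 0.571, -0.141,  0.06 ]))]
```

View pics/v6.png

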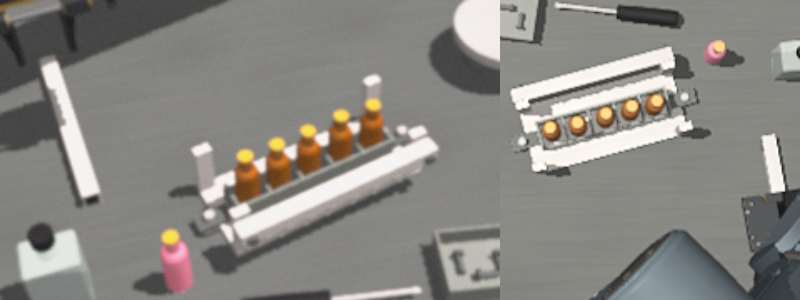

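The crop shows all five bottles upright in their cells, and the rail lies free with the gripper above it. Grasping the rail.

```bash
python3 -m jog '[[0.6,0,0,0.04,0,0,0],[0.6,0,0,0.09,0,0,0],[0.6,0,0,0.12,0,0,0],[0.6,0,0,0.132,0,0,0],[0.6,0,0,0.136,0,0,0],[0.6,0,0,0.136,0,0,0],[0,0,0,0.136,0,0,0],[0,0,0,0.136,0,0,0],[0,0,0,0.136,0,0,0],[0,0,0,0.136,0,0,0],[0,0,0,0.136,0,0,0]]'
python3 -c "
from h import *
to()"
```

```text
time_s: 20.58
position: [0.4346, -0.2966, 0.0138]
tcp_rot: [[0.99, 0.141, 0.0], [0.141, -0.99, -0.0], [0.0, 0.0, -1.0]]
force: [0.8, -1.3, 3.0]
opening: 0.248
grasp_force: 30.0
t 20.57 at [ 0.4346 -0.2966  0.0138] yaw 8.1 tilt [ 0.0003 -0.0003] op 0.248 F [ 0.8 -1.3  3. ] M [ 0.03  0.06 -0.02]
```

```bash
python3 -m jog '[[0,0,0,-0.02,0,0,0],[0,0,0,-0.06,0,0,0],[0,0,0,-0.11,0,0,0],[0,0,0,-0.15,0,0,0],[0,0.0834,-0.2423,-0.16,0,0,-95.9],[0,0.0834,-0.2423,-0.16,0,0,-95.9],[0,0.0834,-0.2423,-0.16,0,0,-95.9],[0,0.0834,-0.2423,-0.16,0,0,-95.9],[0,0.0834,-0.2423,-0.16,0,0,-95.9],[0,0.0834,-0.2423,-0.16,0,0,-95.9],[0,0.0834,-0.2423,-0.16,0,0,-95.9],[0,0.0834,-0.2423,-0.16,0,0,-95.9],[0,0.0834,-0.2423,-0.16,0,0,-95.9],[0,0.0834,-0.2423,-0.16,0,0,-95.9],[0,0.0834,-0.2423,-0.16,0,0,-95.9],[0,0.0834,-0.2423,-0.16,0,0,-95.9]]'
python3 - <<'E'
from h import *
to((.4830,-.0449,.0588),yaw=104)
for n in("scene","top"):
    p,W=cloud(n)
    P=near(W,(.483,-.045),.15,.15,.19); x=P[:,:2]-[.483,-.0449]; t=np.radians(14); k=abs(x@[np.cos(t),np.sin(t)])<.02
    P=P[k]; x=x[k]@[-np.sin(t),np.cos(t)]; print(n,len(P),"ends along y",x.min(),x.max(),"z",np.median(P[:,2]),rect(P))
    l,r=P[x<-.06],P[x>.06]; print("  left/right z",np.percentile(l[:,2],90) if len(l) else 0,np.percentile(r[:,2],90) if len(r) else 0)
    for q in models.tip_of(n,"rail")[:2]: print("  net",round(q["p"],2),np.round(q["xyz"],4))
    cv2.imwrite(f"pics/r_{n}.png",p)
a=cv2.imread("pics/r_scene.png")[110:330,150:450]; b=cv2.imread("pics/r_top.png")[150:330,220:460]
cv2.imwrite("pics/v7.png",np.hstack([cv2.resize(a,(400,300)),cv2.resize(b,(400,300))]))
E
```

```text
time_s: 22.58
position: [0.4828, -0.0448, 0.1735]
tcp_rot: [[-0.241, 0.971, -0.0], [0.971, 0.241, 0.0], [0.0, -0.0, -1.0]]
force: [-0.6, -0.6, -1.8]
opening: 0.252
grasp_force: 30.0
t 22.57 at [ 0.4828 -0.0448  0.1735] yaw 103.92 tilt [-0.0002  0.0001] op 0.252 F [-0.6 -0.6 -1.8] M [ 0.01 -0.15  0.03]
(0.483, -0.0449, 0.0588) -> [-0.0002  0.0002  0.1147] turn -0.1
scene 1314 ends along y -0.1310274455367518 0.13064991088067485 z 0.1797220084569079 (array([483.5, -45. ]), array([ 37.6, 261.4]), 15.07)
  left/right z 0.18233228678217187 0.18287986076900034
  net 0.9 [ 0.4862 -0.0489  0.1687]
top 381 ends along y -0.1311652298211366 0.12931237406086593 z 0.18183184046773504 (array([483. , -45.9]), array([ 24.7, 260.5]), 14.01)
  left/right z 0.1855492582829926 0.18598576779999726
```

View pics/v7.png

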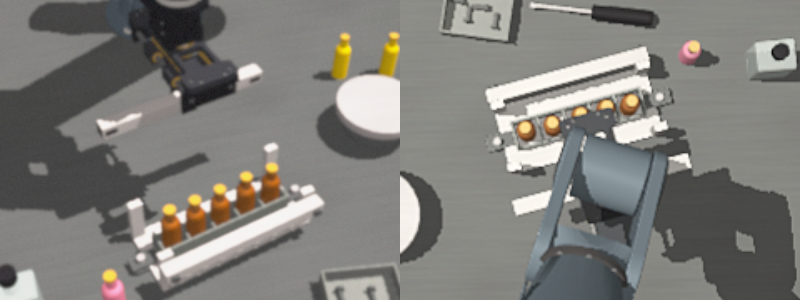

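The view shows the rail gripped level and centred, parallel to the carrier's front (ends at ±0.131 m). Lowering it in front of the posts and approaching.

```bash
python3 -m jog '[[0,0,0,0.02,0,0,0],[0,0,0,0.05,0,0,0],[0,0,0,0.08,0,0,0],[0,0,0,0.105,0,0,0],[0,0,0,0.1147,0,0,0],[0,0,0,0.1147,0,0,0],[0,0,0.015,0.1147,0,0,0],[0,0,0.03,0.1147,0,0,0],[0,0,0.038,0.1147,0,0,0],[0,0,0.042,0.1147,0,0,0],[0,0,0.042,0.1147,0,0,0],[0,0,0.042,0.1147,0,0,0],[0,0,0.042,0.1147,0,0,0]]'
python3 - <<'E'
from h import *
to((.5315,-.0327,.0588),yaw=104)
for n in("scene","top"):
    p,W=cloud(n)
    P=near(W,(.523,-.035),.15,.05,.072); x=P[:,:2]-[.5946,-.017]; t=np.radians(14); X=x@[np.cos(t),np.sin(t)];Y=x@[-np.sin(t),np.cos(t)]
    k=(X<-.056)&(X>-.095); P,X,Y=P[k],X[k],Y[k]
    print(n,len(P),"Y ends",Y.min(),Y.max(),"z90 L/R",[np.round(np.percentile(P[m][:,2],[50,90]),4) for m in(Y>.06,Y<-.06) if m.any()],rect(P))
    for q in models.tip_of(n,"rail")[:1]: print("  net",round(q["p"],2),np.round(q["xyz"],4))
    for k in(-1,1):
        Q=near(W,(.548-.242*.117*k,-.0283+.97*.117*k),.02,.072,.09); print("  post",k,len(Q),Q.mean(0) if len(Q) else 0)
E
```

```text
time_s: 24.4
position: [0.5231, -0.0347, 0.0588]
tcp_rot: [[-0.242, 0.97, -0.001], [0.97, 0.242, 0.0], [0.0, -0.001, -1.0]]
force: [0.4, -0.3, -1.9]
opening: 0.25
grasp_force: 30.0
t 24.4 at [ 0.5231 -0.0347  0.0588] yaw 103.99 tilt [-0.0007  0.0002] op 0.25 F [ 0.4 -0.3 -1.9] M [-0.06 -0.13  0.02]
(0.5315, -0.0327, 0.0588) -> [-0.0001  0.0086 -0.    ] turn -0.0
scene 920 Y ends -0.13087811027553908 0.13059089517840472 z90 L/R [array([0.0665, 0.0685]), array([0.0661, 0.0682])] (array([525.3, -34.4]), array([ 25.8, 261.5]), 13.66)
  net 0.61 [ 0.5237 -0.039   0.0549]
  post -1 63 [ 0.57631976 -0.14147816  0.0751325 ]
  post 1 56 [0.52007862 0.08544692 0.07542166]
top 271 Y ends -0.13211515683284528 0.1285769587444827 z90 L/R [array([0.067 , 0.0703]), array([0.067 , 0.0709])] (array([524.8, -36.2]), array([ 22.1, 260.7]), 14.06)
  post -1 38 [ 0.57451663 -0.14252016  0.07679217]
  post 1 38 [0.51752568 0.08376143 0.07682964]
```

```bash
python3 -m jog '[[0,0,0.001,0,0,0,0],[0,0,0.002,0,0,0,0],[0,0,0.003,0,0,0,0],[0,0,0.004,0,0,0,0],[0,0,0.005,0,0,0,0],[0,0,0.005,0,0,0,0],[0,0,0.005,0,0,0,0]]'; python3 -m jog '[[0,0,0.0007,0,0,0,0],[0,0,0.0014,0,0,0,0],[0,0,0.002,0,0,0,0],[0,0,0.002,0,0,0,0]]';python3 -c "
from h import *
to()"
```

```text
time_s: 25.48
position: [0.5284, -0.0335, 0.0589]
tcp_rot: [[-0.242, 0.97, -0.0], [0.97, 0.242, 0.0], [0.0, -0.0, -1.0]]
force: [0.5, -0.1, -1.3]
opening: 0.247
grasp_force: 30.0
time_s: 25.98
position: [0.5295, -0.0331, 0.0588]
tcp_rot: [[-0.242, 0.97, -0.002], [0.97, 0.242, -0.0], [0.0, -0.002, -1.0]]
force: [-3.3, -2.1, -0.8]
opening: 0.251
grasp_force: 30.0
t 25.98 at [ 0.5295 -0.0331  0.0588] yaw 104.02 tilt [-0.0021 -0.    ] op 0.251 F [-3.3 -2.1 -0.8] M [-0.51  0.4  -0.04]
```

```bash
python3 -m jog '[[0,0,0.0003,0,0,0,0],[0,0,0.0006,0,0,0,0],[0,0,0.0006,0,0,0,0],[0,0,0.0006,0,0,0,0]]';python3 -c "
from h import *
to()"
```

```text
time_s: 26.48
position: [0.5295, -0.0331, 0.0588]
tcp_rot: [[-0.242, 0.97, -0.003], [0.97, 0.242, -0.0], [0.001, -0.003, -1.0]]
force: [-4.8, -3.6, 1.4]
opening: 0.25
grasp_force: 30.0
t 26.48 at [ 0.5295 -0.0331  0.0588] yaw 104.03 tilt [-0.0032 -0.0001] op 0.25 F [-4.8 -3.6  1.4] M [-0.65  0.65 -0.02]
```

```bash
python3 -m jog '[[0,0,0.0004,0,0,0,0],[0,0,0.0008,0,0,0,0],[0,0,0.0011,0,0,0,0],[0,0,0.0011,0,0,0,0],[0,0,0.0011,0,0,0,0]]';python3 -c "
from h import *
to()"
```

```text
time_s: 27.1
position: [0.5295, -0.033, 0.0587]
tcp_rot: [[-0.243, 0.97, -0.005], [0.97, 0.243, -0.0], [0.001, -0.005, -1.0]]
force: [-6.8, -6.2, 1.0]
opening: 0.25
grasp_force: 30.0
t 27.1 at [ 0.5295 -0.033   0.0587] yaw 104.05 tilt [-0.0055 -0.0002] op 0.25 F [-6.8 -6.2  1. ] M [-0.89  0.91 -0.06]
```

```bash
python3 -m jog '[[0,-0.0003,0.0001,0,0,0,0],[0,-0.0006,0.0003,0,0,0,0],[0,-0.0008,0.0005,0,0,0,0],[0,-0.0008,0.0005,0,0,0,0],[0,-0.0008,0.0005,0,0,0,0],[0,-0.0008,0.0005,0,0,0,0]]'
python3 - <<'E'
from h import *
to()
F=[]
for n in("scene","top","scene","top"):
    p,W=cloud(n); F.append(bot.read_state()["force"])
    P=near(W,(.5315,-.0327),.15,.05,.072); x=P[:,:2]-[.5946,-.017]; t=np.radians(14); X=x@[np.cos(t),np.sin(t)];Y=x@[-np.sin(t),np.cos(t)]
    k=(X<-.052)&(X>-.095)&(abs(Y)<.14); P,X,Y=P[k],X[k],Y[k]
    print(n,len(P),"Y ends",Y.min(),Y.max(),"z L/R",[np.round(np.percentile(P[m][:,2],[50,90]),4) for m in(Y>.06,Y<-.06) if m.any()],rect(P))
    cv2.imwrite(f"pics/f_{n}.png",p)
F=np.mean(F,0); print("F",F,"X",F@[.970,.242,0],"Y",F@[-.242,.970,0]); to()
a=cv2.imread("pics/f_scene.png")[190:340,210:410]; b=cv2.imread("pics/f_top.png")[160:280,240:400]
cv2.imwrite("pics/v8.png",np.hstack([cv2.resize(a,(400,300)),cv2.resize(b,(400,300))]))
E
```

```text
time_s: 27.85
position: [0.5295, -0.033, 0.0587]
tcp_rot: [[-0.243, 0.97, -0.007], [0.97, 0.243, 0.001], [0.002, -0.006, -1.0]]
force: [-6.9, -3.6, 2.8]
opening: 0.254
grasp_force: 30.0
t 27.85 at [ 0.5295 -0.033   0.0587] yaw 104.05 tilt [-0.0069  0.0007] op 0.254 F [-6.9 -3.6  2.8] M [-0.66  1.04 -0.02]
scene 862 Y ends -0.13105880266735379 0.1302358764001843 z L/R [array([0.0664, 0.0686]), array([0.0657, 0.068 ])] (array([531.5, -33.2]), array([ 26.3, 261.3]), 13.97)
top 282 Y ends -0.13074953685700033 0.12914376989891768 z L/R [array([0.0671, 0.0707]), array([0.0671, 0.0708])] (array([531.8, -33.5]), array([ 25.2, 259.9]), 14.04)
scene 874 Y ends -0.13086947645870112 0.12981572401892055 z L/R [array([0.0664, 0.0688]), array([0.0656, 0.0678])] (array([531.7, -33.2]), array([ 26. , 260.7]), 14.16)
top 282 Y ends -0.13035180545989977 0.12895831242855066 z L/R [array([0.0669, 0.0702]), array([0.0669, 0.0705])] (array([532. , -33.3]), array([ 25.3, 259.3]), 13.98)
F [-7.33173504 -3.15665442  2.89661692] X -7.875693358705156 Y -1.2876749044873426
t 28.05 at [ 0.5294 -0.033   0.0587] yaw 104.05 tilt [-0.0069  0.0007] op 0.252 F [-7.4 -2.6  2.8] M [-0.68  1.04 -0.07]
```

View pics/v8.png

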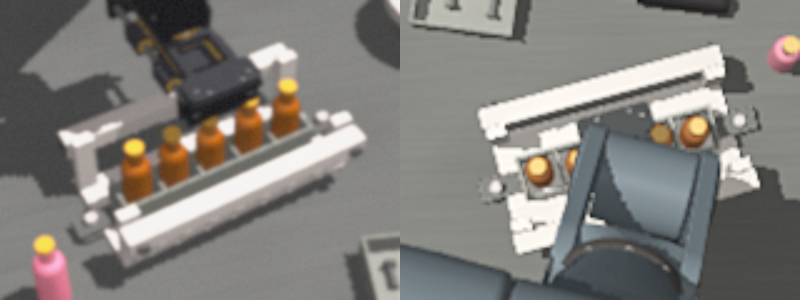

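The view shows the rail seated across both posts at (90,135) and (280,55) in the left half, with all bottles upright. The push is about 8 N normal to the posts and balanced (Mz ≈ 0). I'll add a touch more push, hold, and check steadiness.

```bash
python3 -m jog '[[0,0,0.0002,-0.0002,0,0,0],[0,0,0.0004,-0.0004,0,0,0],[0,0,0.0004,-0.0004,0,0,0],[0,0,0.0004,-0.0004,0,0,0],[0,0,0.0004,-0.0004,0,0,0],[0,0,0.0004,-0.0004,0,0,0],[0,0,0.0004,-0.0004,0,0,0],[0,0,0.0004,-0.0004,0,0,0]]'
python3 - <<'E'
from h import *
to(); F=[]
for i in range(6): viewer.capture("top"); F.append(bot.read_state()["force"])
F=np.mean(F,0); print("F",F,"X",F@[.970,.242,0],"Y",F@[-.242,.970,0]); to()
E
```

```text
time_s: 29.05
position: [0.5295, -0.033, 0.0587]
tcp_rot: [[-0.243, 0.97, -0.008], [0.97, 0.243, 0.001], [0.003, -0.007, -1.0]]
force: [-7.7, -3.9, 0.8]
opening: 0.251
grasp_force: 30.0
t 29.05 at [ 0.5295 -0.033   0.0587] yaw 104.05 tilt [-0.0079  0.0007] op 0.251 F [-7.7 -3.9  0.8] M [-0.81  1.11 -0.04]
F [-7.30002688 -3.96184404  1.06665915] X -8.039792333415589 Y -2.0763822170926614
t 29.35 at [ 0.5294 -0.033   0.0587] yaw 104.05 tilt [-0.0079  0.0007] op 0.249 F [-7.7 -3.7  1. ] M [-0.8   1.06 -0.04]
```

```bash
python3 -c "
from rig import workorder
print(workorder.hand_in())"
```

```text
the job is handed in; nothing more can be done
None
```

The job is handed in, with no verdict shown: both spares stand upright in cells 2 and 3, the other bottles look undisturbed in the last pictures, and the gripper holds the rail level across both front posts at a steady push of about 8–9 N, shared about evenly.

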